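# Sweep the lemongrass off the board into the scraps tray

## Task

Clear the chopping board: with the fingers, sweep the three lemongrass stalks over its edge so that all of them lie wholly inside the steel scraps tray beside it. Only push them along the board, never pick them up, and leave the glass pot and the jigger standing where they are on the board.

Things in the scene. Friction and masses are not known exactly. Their poses are not given: they have to be found in the camera images.
- board: dark hardwood chopping board, 300 (its x) x 280 (its y) x 30 mm, fixed to the table. Origin: centre of its underside; z up, so its top is at z = 30 mm. It is turned up to 0.3 rad
- tray: shallow open steel scraps tray, 260 (its x) x 160 (its y) mm outside, 25 mm high at the rolled rim, walls and floor 3 mm, fixed to the table. Origin: centre of its underside; axes parallel to the board's. One long side stands 3 mm from the board's +y or -y edge (its centre 223 mm along the board's y from the board's centre), its rim 5 mm below the board's top, so that what is swept over that edge drops in
- scale: flat black kitchen scale, 168 x 176 x 38 mm, fixed, on the other side of the board from the tray, its centre also 223 mm from the board's centre (another such scale stands at the back of the table). Origin: centre of its underside
- pot: small glass pot with a steel screw lid, 58 mm across, 61 mm high, loose, standing on the far (+x) part of the board, which stays there. Origin: centre of its underside, z up
- jigger: double-ended steel jigger, 38 mm across, 64 mm high, loose, standing on the far (+x) part of the board, which stays there. Origin: centre of its underside, z up
- stalk_long_a: pale green lemongrass stalk, rigid, loose, 139 mm long (its y), about 16 mm wide, 14 mm thick, some 18 g; lies on the nearer part of the board, clear of pot and jigger, across the way to the tray (within 0.35 rad of the board's x), 70 to 90 mm from its neighbour. It slides, and hardly rolls. Origin: centre of its underside as first laid, y along the stalk
- stalk_long_a_end1 (a point): point on the axis of that stalk near its +y end, 62 mm from the middle, 6 mm above its underside
- stalk_long_a_end2 (a point): point on the axis of that stalk near its -y end, 62 mm from the middle, 6 mm above its underside
- stalk_long_b: pale green lemongrass stalk, rigid, loose, 139 mm long (its y), about 16 mm wide, 14 mm thick, some 18 g; lies on the nearer part of the board, clear of pot and jigger, across the way to the tray (within 0.35 rad of the board's x), 70 to 90 mm from its neighbour. It slides, and hardly rolls. Origin: centre of its underside as first laid, y along the stalk
- stalk_long_b_end1 (a point): point on the axis of that stalk near its +y end, 62 mm from the middle, 6 mm above its underside
- stalk_long_b_end2 (a point): point on the axis of that stalk near its -y end, 62 mm from the middle, 6 mm above its underside
- stalk_short: pale green lemongrass stalk, rigid, loose, 120 mm long (its y), about 13 mm wide, 11 mm thick, some 18 g; lies on the nearer part of the board, clear of pot and jigger, across the way to the tray (within 0.35 rad of the board's x), 70 to 90 mm from its neighbour. It slides, and hardly rolls. Origin: centre of its underside as first laid, y along the stalk
- stalk_short_end1 (a point): point on the axis of that stalk near its +y end, 53 mm from the middle, 6 mm above its underside
- stalk_short_end2 (a point): point on the axis of that stalk near its -y end, 53 mm from the middle, 6 mm above its underside

How it is judged:
At the end, for the whole second after the job is handed in: both ends of all three stalks are within the tray's inner outline and less than 35 mm above its underside, the stalks are at rest (under 0.02 m/s), and pot and jigger stand within 20 mm of their start (linear speed of each of stalk_long_a, stalk_long_b, stalk_short below 0.02 m/s and x of stalk_long_a_end1 in the frame of tray between -0.127 and 0.127 m and y of stalk_long_a_end1 in the frame of tray between -0.077 and 0.077 m and z of each of stalk_long_a_end1, stalk_long_a_end2, stalk_long_b_end1, stalk_long_b_end2, stalk_short_end1, stalk_short_end2 in the frame of tray below 0.035 m and x of stalk_long_a_end2 in the frame of tray between -0.127 and 0.127 m and y of stalk_long_a_end2 in the frame of tray between -0.077 and 0.077 m and x of stalk_long_b_end1 in the frame of tray between -0.127 and 0.127 m and y of stalk_long_b_end1 in the frame of tray between -0.077 and 0.077 m and x of stalk_long_b_end2 in the frame of tray between -0.127 and 0.127 m and y of stalk_long_b_end2 in the frame of tray between -0.077 and 0.077 m and x of stalk_short_end1 in the frame of tray between -0.127 and 0.127 m and y of stalk_short_end1 in the frame of tray between -0.077 and 0.077 m and x of stalk_short_end2 in the frame of tray between -0.127 and 0.127 m and y of stalk_short_end2 in the frame of tray between -0.077 and 0.077 m and not (distance of pot from where it was at the start of the episode above 0.02 m) and not (distance of jigger from where it was at the start of the episode above 0.02 m) and not (angle between pot's own z axis and vertical above 0.5 rad) and not (angle between jigger's own z axis and vertical above 0.5 rad)); the robot touches nothing.
It fails at once if a stalk is lifted: its middle is more than 30 mm above where it lay on the board (height (world z) of any of stalk_long_a, stalk_long_b, stalk_short above 0.06 m).
It fails at once if the pot or the jigger is shifted by more than 20 mm or tipped (distance of any of pot, jigger from where it was at the start of the episode above 0.02 m or angle between any of pot, jigger's own z axis and vertical above 0.5 rad).
It also fails if it takes over 58 s, if anything falls off the work surface, if the arm or the gripper's body presses on something with over 40 N, if the wrist force passes 120 N, or if a joint passes its speed limit or range.

## Robot

A 6-joint arm with a two-finger parallel gripper is mounted at the origin on a cart in front of the work surface, level with it; the furniture and walls round the work are solid. World frame = base frame: x ahead of the robot, y to its left, z up, the work surface at z = 0. Lengths are in m, angles in rad, forces in N, time in s.
With the tool pointing down it reaches from about 0.375 to 0.9 m from the base axis. Payload 3.1 kg.
Tool frame: the origin (TCP) lies midway between the tips of the shut fingers; the grasp point (between the pads) lies 19 mm behind it; z points along the fingers, y is the line along which they close (so a half turn about z gives the same grasp; the last joint's range is limited). The gripper opens to 85 mm and grips with 20 to 120 N. Pads are 22 mm wide; open, the fingers measure 114 mm over their backs; the gripper's body (76 mm by 85 mm) begins 54 mm behind the grasp point. The pads swing forward as they close: fully open they stand 13 mm farther back than shut.
Start: joints at [-1.286, 0.527, 1.433, -0, 1.181, -0.178], TCP at [0.28, -0.559, 0.231] pointing down, gripper open.
Joint ranges: [-3.08, 3.08], [-0.75, 2.2], [0.22, 2.44], [-1.43, 4.57], [0, 2.65], [-2.85, 2.85]. Speed limits (rad/s): [2.79, 2.79, 3.14, 3.14, 3.14, 3.14].

## Interface

Orientations are given as a unit quaternion [x, y, z, w].
In Python, from station import manip gives the robot as it stands.
- The arm moves only by the tool step_arm, never from a script. Its argument "targets" is text: rows parted by semicolons, each of 4 numbers parted by spaces: the shift along the tool's x, y, z in mm, then the turn about the tool's z in degrees. A call has 1 to 12 rows; each row is the pose to reach, as a shift and turn from the pose commanded when the call began, along the tool's axes at that moment; what a row does not reach only later rows make up. A row lasts 1/10 s, in which the tool goes at most 50 mm and 8.59 degrees, less where a joint would pass 70% of its speed; a pose out of reach is approached as far as the arm can. A call with a gripper value outside its range is refused whole. "gripper" is the closure, from 0 (fully open) to 1 (shut), set as the call begins (left out, the last holds). The fingers move at their own pace and stop on an object; "squeeze" is the grip in N (left out, the last holds). Time passes only in rows, so rows that repeat a pose let the fingers close. It gives the time, the measured TCP pose, the force, the opening and the grip force at its end, in the units of the state.
- manip.sense(): the state, without advancing time (a new reading comes with each control period).
- manip.snapshot(name): name is "side" or "top" or "wrist"; returns the picture (480x640x3 uint8, red, green, blue); there is no depth.
- manip.get_calibration(name): a dict with "fov_y" (degrees; the focal length in pixels is half the picture's height over the tangent of half this angle, whatever the lens; pixels are square), "cx", "cy" (the principal point, pixels), "extrinsics" (4x4, takes a point from camera to world coordinates); the wrist camera has in their place "tool_from_camera" (4x4, takes a point from camera to tool coordinates, whose origin is the TCP and whose axes are the flange's). Camera axes: x right, y down, z forward; pixel columns grow to the right and rows downward; lengths in m; the calibration is good to about 2 mm. The wrist camera is an equidistant fisheye: a pixel r from the principal point sees the ray r / f radians off the axis. A picture is of the moment at which its call begins: read the wrist's pose just before it. get_calibration takes no time and is no camera call.
- manip.sign_off(): hands the job in; it is judged then, once.
Trained networks look in the newest picture that a camera, given by its name, has taken for a name from the list of things; names that differ only in an ending like _2 or _b are one class to them, and where a whole thing is asked for, a point or a joint stands for the part that bears it (a point fixed in the world has none). Each returns a list of dicts, best first, with "p" (0 to 1); they miss things now and then, are a little off and sometimes report something else, mostly with a low value. They report only what shows in the picture. A call takes as long as a camera call.
- manip.recognise(camera, query): "position" ([column, row] in pixels, amid what is visible of it).
- manip.masks_of(camera, query): "pixels" (480x640 bool, what is visible of it) and "position" ([column, row] in pixels, amid what is visible of it).
- manip.mark_of(camera, query): "position" ([column, row] in pixels: a listed point, or the origin of a listed thing).
The state is a dict: "t": time; "q": joint angles; "qd": joint speeds; "tau": joint torques, N m; "tcp_pos": TCP position; "tool_rot": TCP orientation; "force": force on the tool from outside, world axes, zero at the start; "ft_torque": the same for the moment, N m; "finger_gap": opening from 0.0 (shut) to 1.0 (fully open); "gripper_force": force on a finger pad.
Only numpy, scipy, OpenCV 4.12 (cv2) and the standard library are available. Lean on these libraries where they do the work, as an engineer would, in place of code of your own. Each camera call takes 0.05 s, during which the arm holds its last target. There are 200 camera calls.

## Working session

There is one attempt and no reset: what is moved stays moved. The work goes in short steps, Python scripts to look and compute and a tool call to move; the robot and the scene stay as the last step left them, time stands still between calls to the robot, and variables do not carry over. Pictures are saved under pics/ and viewed, at most 10 in all, crops included, and the job is handed in when it is done.

Besides the shell and the picture viewer there is one more tool, called after "Emit:" as name(argument=value, ...) on one line, values as JSON. step_arm: Moves the arm, as the interface text tells. Its arguments: {"type":"object","properties":{"targets":{"type":"string"},"gripper":{"type":"number"},"squeeze":{"type":"number"}},"required":["targets"]}

```bash
mkdir -p pics
cat > h.py <<'E'
import numpy as np,cv2
from station import manip
def ray(name,px,z):
    c=manip.get_calibration(name);f=240/np.tan(np.radians(c["fov_y"]/2));E=np.array(c["extrinsics"])
    d=E[:3,:3]@np.array([(px[0]-c["cx"])/f,(px[1]-c["cy"])/f,1]);o=E[:3,3]
    return o+d*(z-o[2])/d[2]
E
python3 - <<'E'
from h import *
for n in("top","side"):
    cv2.imwrite(f"pics/{n}0.png",manip.snapshot(n)[:,:,::-1])
for q,z in [("board",0.),("tray",0.),("scale",0.),("pot",.03),("jigger",.03),("stalk_long_a_end1",.036),("stalk_long_a_end2",.036),("stalk_short_end1",.036),("stalk_short_end2",.036)]:
    for r in manip.mark_of("top",q): print(q,round(r["p"],2),np.round(r["position"]),ray("top",r["position"],z).round(3))
s=manip.sense();print(s["t"],s["tcp_pos"],s["tool_rot"],s["finger_gap"])
E
```

```text
board 0.88 [318. 241.] [0.574 0.027 0.   ]
board 0.41 [327. 301.] [0.457 0.021 0.   ]
tray 0.89 [204. 266.] [0.546 0.247 0.   ]
scale 0.64 [435. 210.] [ 0.614 -0.204  0.   ]
scale 0.48 [292. 299.] [0.468 0.086 0.   ]
pot 0.92 [268. 199.] [0.657 0.114 0.03 ]
jigger 0.92 [334. 182.] [ 0.68  -0.014  0.03 ]
stalk_long_a_end1 0.88 [325. 302.] [0.453 0.025 0.036]
stalk_long_a_end1 0.83 [331. 236.] [0.574 0.002 0.036]
stalk_long_a_end1 0.49 [270. 200.] [0.653 0.111 0.036]
stalk_long_a_end2 0.88 [325. 302.] [0.453 0.025 0.036]
stalk_long_a_end2 0.83 [331. 236.] [0.574 0.002 0.036]
stalk_long_a_end2 0.49 [270. 200.] [0.653 0.111 0.036]
stalk_short_end1 0.73 [292. 298.] [0.466 0.085 0.036]
stalk_short_end1 0.57 [275. 243.] [0.569 0.108 0.036]
stalk_short_end2 0.73 [292. 298.] [0.466 0.085 0.036]
stalk_short_end2 0.57 [275. 243.] [0.569 0.108 0.036]
0.55 [ 0.27961449 -0.55891816  0.23130708] [ 9.73233374e-01  2.29819059e-01  2.99416608e-06 -1.06938043e-05] 0.9955428031290089
```

View pics/top0.png

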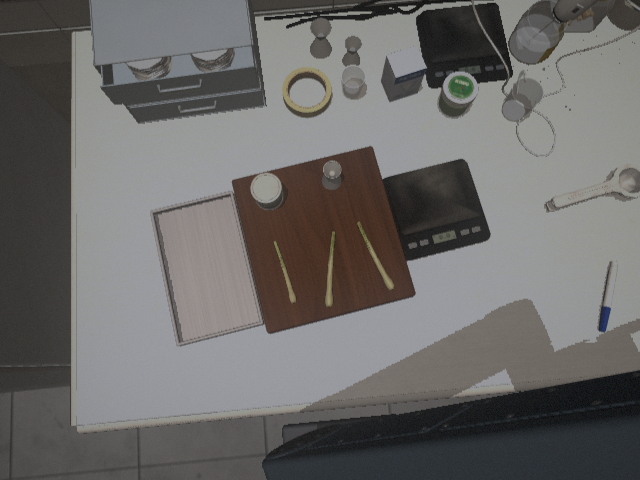

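The top picture shows the board with corners at about (233,181), (373,148), (414,295) and (267,332). The tray is to its left (+y). The stalks run (275,243)-(292,298) for the short one, (331,236)-(325,302), and (359,224)-(390,288). Pot and jigger stand on the far part.

```bash
cat >> h.py <<'E'
def board():
    P=np.array([ray("top",p,.03)[:2] for p in [(233,181),(373,148),(414,295),(267,332)]])
    c=P.mean(0);v=(P[0]+P[1]-P[2]-P[3])/2;w=(P[0]-P[1]+P[3]-P[2])/2
    a=(np.arctan2(v[1],v[0])+np.arctan2(-w[0],w[1]))/2
    return c,a,np.linalg.norm(v),np.linalg.norm(w)
def tob(p,c,a):
    R=np.array([[np.cos(a),-np.sin(a)],[np.sin(a),np.cos(a)]]);return R.T@(np.array(p)[:2]-c)
def stalks(c,a):
    m=manip.masks_of("top","stalk_long_a")+manip.masks_of("top","stalk_short")
    for r in m:
        if r["p"]<.3: continue
        y,x=np.nonzero(r["pixels"]);X=np.c_[x,y].astype(float);k=X.mean(0)
        d=np.linalg.svd(X-k,full_matrices=False)[2][0];t=(X-k)@d
        e=[k+d*t.min(),k+d*t.max()]
        e=[tob(ray("top",q,.036),c,a) for q in e]
        print(round(r["p"],2),k.round(),"board-frame ends mm",[(q*1000).round() for q in e])
E
python3 - <<'E'
from h import *
c,a,l,w=board();print(c.round(4),a,l,w);manip.snapshot("top");stalks(c,a)
for q in("pot","jigger"):print(q,tob(ray("top",manip.mark_of("top",q)[0]["position"],.03),c,a))
for p in [(152,211),(230,193),(262,322),(180,345)]: print(tob(ray("top",p,.025),c,a).round(3))
c=manip.get_calibration("wrist");print(c)
E
```

```text
[0.5749 0.0199] 0.15046205551139225 0.2926967923102466 0.27558282670813594
0.82 [330. 274.] board-frame ends mm [array([  3., -21.]), array([-128.,   21.])]
0.64 [376. 260.] board-frame ends mm [array([  9., -70.]), array([-127.,  -99.])]
0.61 [330. 274.] board-frame ends mm [array([  3., -21.]), array([-130.,   21.])]
0.57 [285. 274.] board-frame ends mm [array([12., 87.]), array([-108.,   78.])]
pot [0.09969365 0.08022288]
jigger [ 0.1015931  -0.04817306]
[0.127 0.299]
[0.126 0.149]
[-0.127  0.143]
[-0.131  0.295]
{'fov_y': 65.70646984690485, 'cx': 322.6414983801074, 'cy': 235.9936135418315, 'tool_from_camera': array([[-1.36787558e-04, -9.60477660e-01, -2.78357048e-01,
         7.02399472e-02],
       [ 9.99999769e-01,  5.41536303e-05, -6.78268719e-04,
        -2.54740894e-04],
       [ 6.66535997e-04, -2.78357076e-01,  9.60477430e-01,
        -1.41087200e-01],
       [ 0.00000000e+00,  0.00000000e+00,  0.00000000e+00,
         1.00000000e+00]])}
```

```bash
cat >> h.py <<'E'
from scipy.spatial.transform import Rotation as Ro
def go(bx,by,sl,z):
    c,a=board()[:2];s=manip.sense();R=Ro.from_quat(s["tool_rot"]).as_matrix()
    A=np.array([[np.cos(a),-np.sin(a)],[np.sin(a),np.cos(a)]])
    p=np.r_[c+A@np.array([bx,by])/1000,z/1000]
    cur=np.arctan2(R[1,1],R[0,1]);d=(a+sl-cur+np.pi)%(2*np.pi)-np.pi
    print("goal",bx,by,sl,z,"shift",(R.T@(p-s["tcp_pos"])*1000).round(),"turn",round(-np.degrees(d),1))
def here():
    c,a=board()[:2];s=manip.sense();R=Ro.from_quat(s["tool_rot"]).as_matrix()
    print("t",round(s["t"],2),"board",(tob(s["tcp_pos"],c,a)*1000).round(1),"z",round(s["tcp_pos"][2]*1000,1),"slope",round(np.arctan2(R[1,1],R[0,1])-a,3),"F",np.round(s["force"],1),"gap",s["finger_gap"])
E
python3 -c "
from h import *
here();go(-48,47,.075,150)"
```

```text
t 0.8 board [-378.7 -528. ] z 231.3 slope -1.257 F [0.3 0.2 0.4] gap 0.9962263077133728
goal -48 47 0.075 150 shift [ 492. -445.   81.] turn -76.3
```

Emit:
step_arm(targets="41 -37 7 -6.4;82 -74 14 -12.7;123 -111 20 -19;164 -148 27 -25.4;205 -185 34 -31.8;246 -223 40 -38;287 -260 47 -44.5;328 -297 54 -50.9;369 -334 61 -57.2;410 -371 67 -63.6;451 -408 74 -70;492 -445 81 -76.3", gripper=0)

```text
t: 2.0
tcp_pos: [0.4967, -0.0021, 0.1588]
tool_rot: [0.622, 0.783, 0.0, 0.001]
force: [0.2, -0.1, -0.6]
finger_gap: 0.999
gripper_force: 0.0
```

Emit:
step_arm(targets="0 0 0 0;0 0 0 0")

```text
t: 2.2
tcp_pos: [0.496, -0.0028, 0.1586]
tool_rot: [0.622, 0.783, -0.0, 0.0]
force: [-0.6, -0.4, 0.1]
finger_gap: 0.995
gripper_force: 0.0
```

```bash
python3 -c "
from h import *
here();go(-48,47,.075,23)
cv2.imwrite('pics/w1.png',manip.snapshot('wrist')[:,:,::-1])"
```

```text
t 2.2 board [-81.4 -10.6] z 158.6 slope 0.077 F [-0.6 -0.4  0.1] gap 0.9946909832879787
goal -48 47 0.075 23 shift [ 55.  38. 136.] turn 0.1
```

View pics/w1.png

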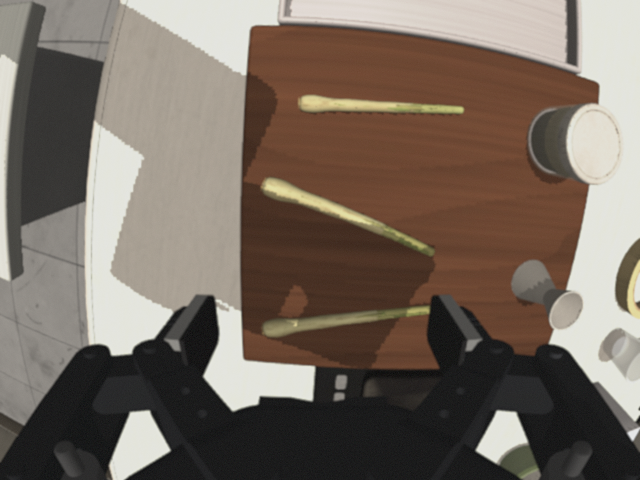

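The wrist view agrees with the estimate. The short stalk runs (300,103)-(463,110), the middle one (265,185)-(432,252) and the third (265,328)-(430,310). The thick ends are nearest the robot.

Emit:
step_arm(targets="28 19 10 0;55 38 40 0;55 38 80 0;55 38 110 0;55 38 122 0;55 38 128 0;55 38 132 0;55 38 135 0;55 38 135 0;55 38 135 0")

```text
t: 3.25
tcp_pos: [0.5213, 0.0579, 0.0246]
tool_rot: [0.623, 0.782, 0.0, 0.001]
force: [-0.3, 0.2, -0.0]
finger_gap: 1.001
gripper_force: 0.0
```

```bash
python3 -c "
from h import *
here()
cv2.imwrite('pics/s1.png',cv2.resize(manip.snapshot('side')[150:420,150:550],(800,540))[:,:,::-1])"
```

```text
t 3.25 board [-47.3  45.7] z 24.6 slope 0.074 F [-0.3  0.2 -0. ] gap 1.001166123120914
```

View pics/s1.png

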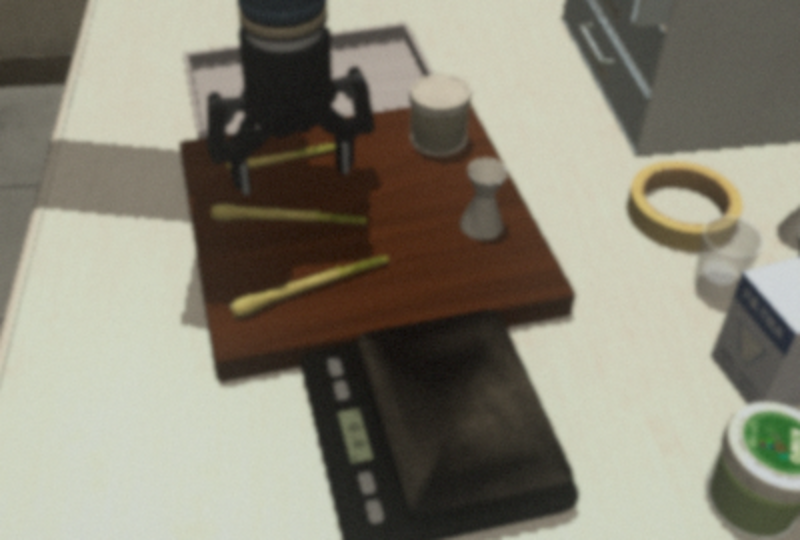

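The fingers stand just above the board between the short and middle stalks. I lower 4 mm and sweep.

Emit:
step_arm(targets="3 0 3 0;8 0 4 0;16 0 4 0;25 0 4 0;34 0 4 1;43 0 4 2;52 0 4 3;61 0 4 4;70 0 4 4;80 0 4 4;90 0 4 4;100 0 4 4")

```text
t: 4.5
tcp_pos: [0.4986, 0.1564, 0.0203]
tool_rot: [0.65, 0.76, 0.0, 0.0]
force: [-0.2, -0.6, 0.4]
finger_gap: 1.003
gripper_force: 0.0
```

Emit:
step_arm(targets="10 0 0 0;20 0 0 0;25 0 0 0;25 0 0 0;25 0 0 0;10 0 -20 0;0 0 -60 0;-30 0 -100 0;-60 0 -110 0")

```text
t: 5.4
tcp_pos: [0.5101, 0.0954, 0.1334]
tool_rot: [0.65, 0.76, 0.002, 0.003]
force: [0.3, -0.1, -0.4]
finger_gap: 1.0
gripper_force: 0.0
```

```bash
python3 -c "
from h import *
here()
im=manip.snapshot('top');cv2.imwrite('pics/t1.png',cv2.resize(im[130:370,130:450],(800,600))[:,:,::-1]);c,a=board()[:2];stalks(c,a)"
```

```text
t 5.4 board [-52.8  84.3] z 133.4 slope 0.005 F [ 0.3 -0.1 -0.4] gap 1.0002922105030942
0.61 [376. 260.] board-frame ends mm [array([  9., -70.]), array([-127.,  -99.])]
0.56 [330. 275.] board-frame ends mm [array([  3., -22.]), array([-128.,   21.])]
```

View pics/t1.png

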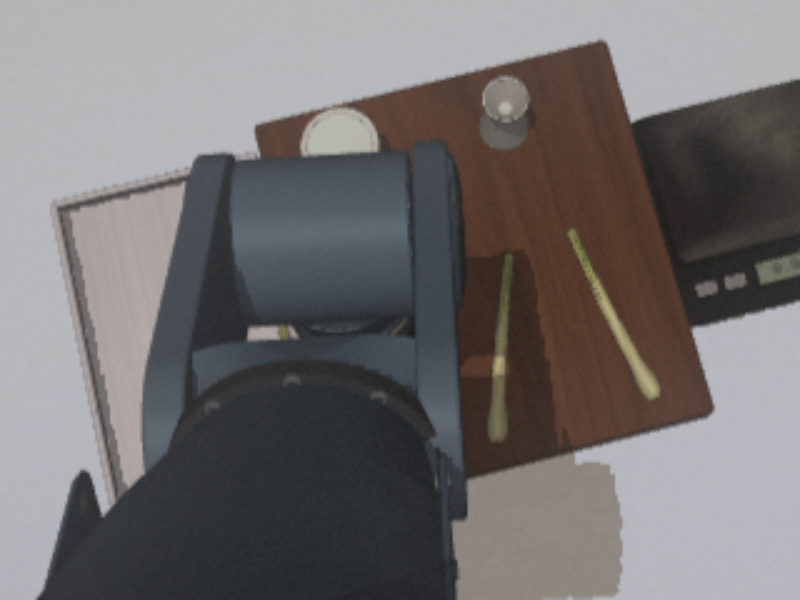

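```bash
python3 -c "
from h import *
go(-72,-28,-.31,110)"
```

```text
goal -72 -28 -0.31 110 shift [-112.  -18.   21.] turn 17.8
```

Emit:
step_arm(targets="-37 -6 7 6;-75 -12 14 12;-112 -18 21 17.8;-112 -18 21 17.8;-112 -18 21 17.8")

```text
t: 6.05
tcp_pos: [0.5061, -0.0171, 0.1076]
tool_rot: [0.76, 0.649, -0.001, -0.001]
force: [1.1, -0.3, 0.1]
finger_gap: 1.002
gripper_force: 0.0
```

```bash
python3 -c "
from h import *
here();go(-72,-28,-.31,20)
im=manip.snapshot('wrist');cv2.imwrite('pics/w2.png',im[:,:,::-1])"
```

```text
t 6.05 board [-73.6 -26.2] z 107.6 slope -0.307 F [ 1.1 -0.3  0.1] gap 1.0021014733185356
goal -72 -28 -0.31 20 shift [-1.  2. 88.] turn 0.1
```

View pics/w2.png

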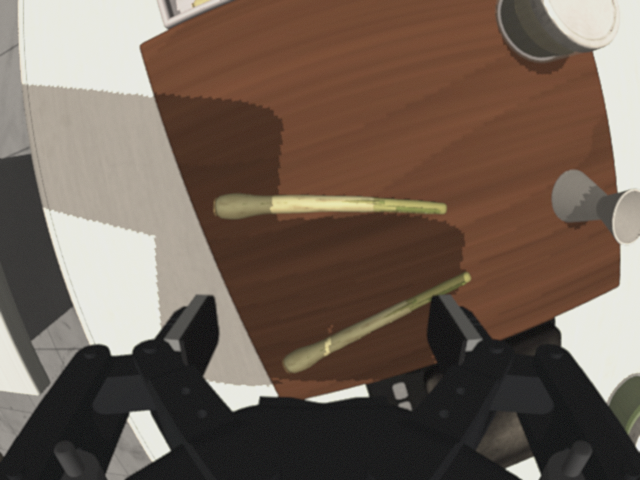

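The short stalk's thick end shows in the tray at (195,3). The middle stalk lies in front of the fingers, from (215,205) to (445,208).

Emit:
step_arm(targets="-1 2 40 0;-1 2 70 0;-1 2 83 0;0 2 87 0;4 2 88 0;12 2 88 0;20 2 88 0;29 2 88 0;38 2 88 0;47 2 88 0;56 2 88 0;65 2 88 0")

```text
t: 7.3
tcp_pos: [0.5193, 0.0476, 0.0208]
tool_rot: [0.76, 0.65, 0.0, 0.0]
force: [-0.0, -0.9, -0.4]
finger_gap: 1.001
gripper_force: 0.1
```

Emit:
step_arm(targets="8 0 0 0;17 -3 0 -2;26 -6 0 -4;35 -9 0 -6;44 -12 0 -8;53 -15 0 -10;62 -18 0 -12;71 -21 0 -14;80 -24 0 -16;88 -27 0 -18;88 -27 0 -18")

```text
t: 8.4
tcp_pos: [0.5057, 0.139, 0.0207]
tool_rot: [0.648, 0.762, -0.0, -0.0]
force: [0.2, -0.7, -0.1]
finger_gap: 0.998
gripper_force: 0.0
```

```bash
python3 -c "
from h import *
here();go(-50,166,0,20)
im=manip.snapshot('wrist');cv2.imwrite('pics/w3.png',im[:,:,::-1])"
```

```text
t 8.4 board [-50.6 128.1] z 20.7 slope 0.011 F [ 0.2 -0.7 -0.1] gap 0.9980751281757382
goal -50 166 0 20 shift [38.  1.  1.] turn 0.6
```

View pics/w3.png

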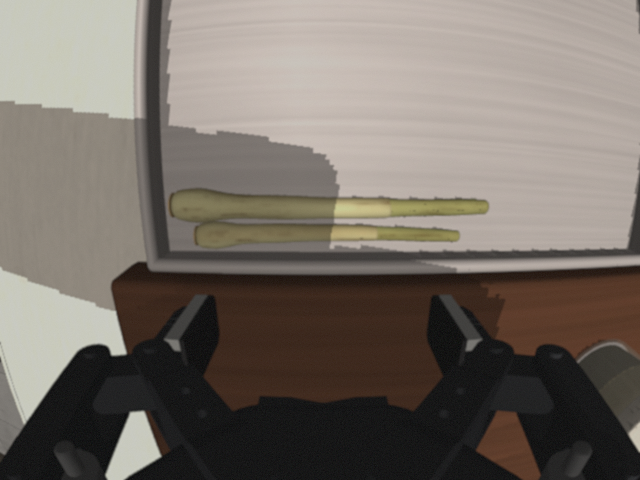

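Both stalks lie in the tray, the short one at (195-460,235) and the first long one at (170-490,205). Now the third.

Emit:
step_arm(targets="0 0 -20 0;-10 0 -60 0;-40 0 -90 0;-80 0 -90 0;-120 0 -90 0;-160 0 -90 -3;-200 0 -90 -9;-225 0 -90 -11;-235 0 -90 -11;-235 0 -90 -11;-235 0 -90 -11")

```text
t: 9.55
tcp_pos: [0.5424, -0.0932, 0.1105]
tool_rot: [0.573, 0.819, -0.0, -0.001]
force: [0.7, -0.5, -0.3]
finger_gap: 0.998
gripper_force: 0.0
```

```bash
python3 -c "
from h import *
here();go(-54,-109,.21,20)
c,a=board()[:2];print(tob(ray('top',(410,258),.038),c,a))
im=manip.snapshot('wrist');cv2.imwrite('pics/w4.png',im[:,:,::-1])"
```

```text
t 9.55 board [ -49.1 -106.9] z 110.5 slope 0.199 F [ 0.7 -0.5 -0.3] gap 0.9983742401290739
goal -54 -109 0.21 20 shift [-1. -5. 91.] turn -0.6
[-0.07937149 -0.1472339 ]
```

View pics/w4.png

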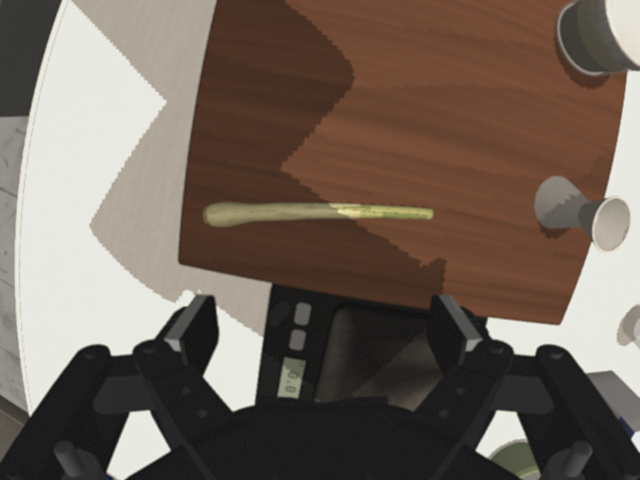

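The third stalk lies in front of the fingers, (205,213)-(433,213). The scale's edge starts right of the near finger, so I go down.

Emit:
step_arm(targets="0 -3 40 0;0 -3 70 0;0 -3 83 0;0 -3 88 0;2 -3 90 0;6 -3 90 0;12 -2 90 0;18 -1 90 3;25 1 90 6;31 2 90 9;38 3 90 12;45 5 90 15")

```text
t: 10.8
tcp_pos: [0.5327, -0.0497, 0.0218]
tool_rot: [0.676, 0.737, 0.0, 0.001]
force: [0.4, 1.1, -0.4]
finger_gap: 1.001
gripper_force: 0.0
```

Emit:
step_arm(targets="6 0 0 3;13 0 0 6;20 1 0 9;27 3 0 11;27 3 0 11")

```text
t: 11.3
tcp_pos: [0.5334, -0.0221, 0.0217]
tool_rot: [0.742, 0.67, 0.0, 0.001]
force: [0.0, 0.1, -0.3]
finger_gap: 1.001
gripper_force: 0.0
```

```bash
python3 -c "
from h import *
here();go(-32,27,-.25,20)
im=manip.snapshot('wrist');cv2.imwrite('pics/w5.png',im[:,:,::-1])"
```

```text
t 11.3 board [-47.3 -35.3] z 21.7 slope -0.253 F [ 0.   0.1 -0.3] gap 1.0009085226415917
goal -32 27 -0.25 20 shift [64. -1.  2.] turn -0.1
```

View pics/w5.png

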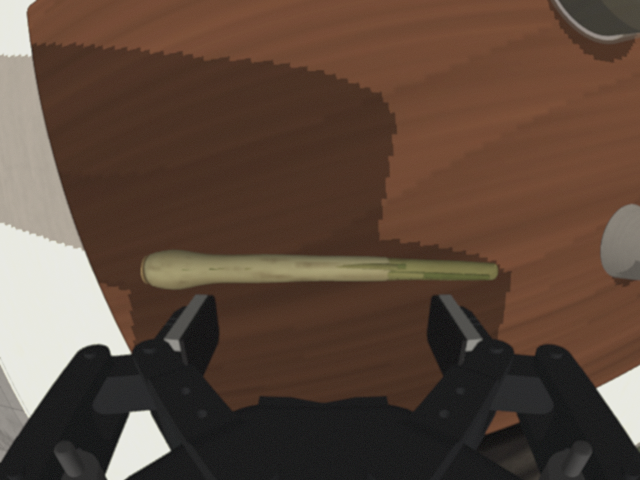

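The stalk lies squarely across both fingers, (142,270)-(497,270). I push on along its normal, then turn it parallel to the edge.

Emit:
step_arm(targets="6 0 1 0;13 0 1 0;21 0 1 0;29 0 1 0;37 0 1 0;45 0 1 0;53 0 1 0;61 0 1 0;69 0 1 0")

```text
t: 12.25
tcp_pos: [0.5402, 0.0463, 0.0197]
tool_rot: [0.743, 0.67, -0.0, -0.0]
force: [-0.5, -0.4, -0.4]
finger_gap: 1.0
gripper_force: 0.0
```

Emit:
step_arm(targets="8 -2 0 0;17 -4 0 -1;26 -6 0 -3;35 -9 0 -5;44 -11 0 -7;53 -13 0 -9;62 -16 0 -11;71 -18 0 -13;80 -20 0 -14;88 -22 0 -14;94 -24 0 -14;94 -24 0 -14")

```text
t: 13.45
tcp_pos: [0.5257, 0.1424, 0.0197]
tool_rot: [0.655, 0.756, -0.0, -0.0]
force: [-0.6, -1.2, -0.2]
finger_gap: 0.996
gripper_force: 0.0
```

```bash
python3 -c "
from h import *
here()
im=manip.snapshot('wrist');cv2.imwrite('pics/w6.png',im[:,:,::-1])"
```

```text
t 13.45 board [-30.3 128.5] z 19.7 slope -0.008 F [-0.6 -1.2 -0.2] gap 0.9964401664451352
```

View pics/w6.png

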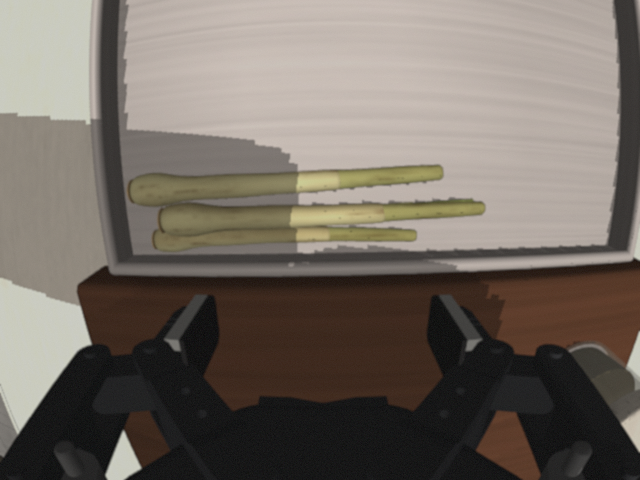

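All three stalks lie in the tray, thick ends at (130,190), (160,218) and (155,238). I raise the tool clear and hand in.

Emit:
step_arm(targets="-3 0 -20 0;-10 0 -50 0;-30 0 -90 0;-40 0 -110 0;-40 0 -110 0;-40 0 -110 0;-40 0 -110 0;-40 0 -110 0")

```text
t: 14.3
tcp_pos: [0.5306, 0.1023, 0.1284]
tool_rot: [0.655, 0.755, -0.001, -0.001]
force: [0.2, -0.1, -0.8]
finger_gap: 1.002
gripper_force: 0.0
```

```bash
python3 -c "
from h import *
here()
print(manip.sign_off())"
```

```text
t 14.3 board [-31.5  88.1] z 128.4 slope -0.009 F [ 0.2 -0.1 -0.8] gap 1.0018820433465856
the job is handed in; nothing more can be done
None
```

I swept all three stalks into the tray by pushing only and handed the job in at 14.3 s; the last wrist picture shows them inside the tray, the fingers were never near the pot or jigger, and the hand-in returned no verdict.

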